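Dose the soak tin from the clamped spray can

TASK

The seized roller in the soak tin needs another dose of penetrating oil: tip the tin's lid well up over the tin for a moment so that its underside drains back, then lift it off and lay it, without dropping it, flat and right way up on the bench well clear of the tin. With the tin open, press the nozzle cap of the clamped, leaning spray can right down along the can for about a second and let it spring back up. Then put the lid back so that it sits level and fully home on the tin, let go, and leave the other loose things where they were.

Things in the scene. Friction and masses are not known exactly. Their poses are not given: they have to be found in the camera images.
- station: fixed oiling station of sheet steel: foot plate with a round soak tin, behind it a spray can in band clamps leaning over towards the tin, an upright sheet and a shelf above. Origin on the bench under the centre of the tin; x level from the tin towards the can and the upright sheet, z up. Foot plate 4 mm thick, x -79 to 246 mm, 170 mm wide
- nozzle_cap (a joint): travel of the sprung nozzle cap along the can's axis: 0 up, 0.006 m fully down; its spring needs about 3 N to start and about 10 N fully down
- cap_top (a point): centre of the flat top of the nozzle cap (diameter 40, plain white, on the can's upper end); rides with the cap. Its z points out along the can, 40 degrees from vertical, leaning to the station's -x: (-0.643, 0, 0.766) in the station's frame; press along -z. Cap up, it lies at x 98, y 0, z 162 mm in the station's frame
- tin_mouth (a point): centre of the rim of the fixed round soak tin: outside diameter 108, wall 2.5, rim 62 mm above the bench; a roller lies inside, below the rim; axes as the station's. Left of the station stands a fixed tool box 240 mm high, its nearest corner about 0.55 m ahead of the robot and 0.27 m to its left
- lid: loose steel lid, about 0.15 kg, diameter 117 on top, flaring skirt 10 mm deep to diameter 125. Sits over the tin's rim with about 3 mm play. Origin: centre of the skirt's lower edge, 52 mm above the bench when seated, 0 when lying on the bench; z up, x along its bar handle. The bench 0.42 m ahead of the robot and 0.25 m to its left is free for laying it down
- lid_bar (a point): middle of the lid's bar handle, 37 mm above the lid's origin: bar 72 mm long along the lid's x, 12 mm wide, 12 mm high, 18 mm free height between it and the lid's top face, legs 30 mm either side of the middle
- bearing: loose bystander: ball bearing, diameter 47, 14 mm high; origin under its centre
- sprocket: loose bystander: sprocket, diameter 82, 26 mm high; origin under its centre
- tape_measure: loose bystander: tape measure 68 x 87 x 36 mm; origin under its centre
- shelf_lip (a point): middle of the lower front edge of the station's shelf, 305 mm above the bench, above the nozzle cap and 14 mm behind its centre (x 112 mm in the station's frame); the shelf is 170 mm wide, runs back from here and carries two containers, so a vertical tool has no room over the cap, but one leaning with the can has

How it is judged:
On the way, in this order (a step that is already met when the one before it is completed fails the run):
1. the lid is tipped up over the tin, by more than 12 degrees (angle between lid's own z axis and vertical between 0.21 and 1.2 rad and horizontal distance between lid and tin_mouth below 0.06 m and height (world z) of lid below 0.16 m), for 0.3 s.
2. the lid lies flat and right way up on the bench, let go, its centre more than 125 mm from the tin's (height (world z) of lid below 0.008 m and angle between lid's own z axis and vertical below 0.06 rad and horizontal distance between lid and tin_mouth above 0.125 m and contact force between the fingers and lid below 0.1 N), for 0.2 s.
3. the nozzle cap is pressed down by more than 4.5 of its 6 mm (value of joint nozzle_cap above 0.0045 m), for 0.3 s.
4. the nozzle cap has sprung back up (value of joint nozzle_cap below 0.001 m), for 0.1 s.
At the end, for the whole second after the job is handed in: The lid sits on the tin: its centre within 7 mm of the tin's, its skirt edge 49 to 54.5 mm above the bench, level within 2.3 degrees, at rest; the nozzle cap is up again (within 1 mm) (horizontal distance between lid and tin_mouth below 0.007 m and z of lid in the frame of station between 0.049 and 0.0545 m and angle between lid's own z axis and vertical below 0.04 rad and linear speed of lid below 0.02 m/s and value of joint nozzle_cap below 0.001 m); the robot touches nothing.
It fails at once if the nozzle cap is pressed (over 2 mm) while the lid is on the tin or within 115 mm of its mouth (value of joint nozzle_cap above 0.002 m and distance between lid and tin_mouth below 0.115 m).
It fails at once if the lid is dropped: it moves faster than 0.6 m/s with no finger on it (contact force between the fingers and lid below 0.05 N and linear speed of lid above 0.6 m/s).
It fails at once if the bearing, sprocket or tape measure is moved by more than 30 mm (distance of any of bearing, sprocket, tape_measure from where it was at the start of the episode above 0.03 m).
It also fails if it takes over 70 s, if anything falls off the work surface, if the arm or the gripper's body presses on something with over 40 N, if the wrist force passes 120 N, or if a joint passes its speed limit or range.

ROBOT

A 6-joint arm with a two-finger parallel gripper is mounted at the origin on the work surface; the furniture and walls round the work are solid. World frame = base frame: x ahead of the robot, y to its left, z up, the work surface at z = 0. Lengths are in m, angles in rad, forces in N, time in s.
With the tool pointing down it reaches from about 0.35 to 0.775 m from the base axis. Payload 7.3 kg.
Tool frame: the origin (TCP) lies midway between the tips of the shut fingers; the grasp point (between the pads) lies 19 mm behind it (robot.grip_depth is the z of the grasp point in the tool frame, in m); z points along the fingers, y is the line along which they close (so a half turn about z gives the same grasp; the last joint's range is limited). The gripper opens to 92 mm and grips with 3 to 60 N. Pads are 19 mm wide; open, the fingers measure 130 mm over their backs; the gripper's body (75 mm by 190 mm) begins 47 mm behind the grasp point.
Start: joints at [-1.478, 0.342, 1.524, -0, 1.275, -0.146], TCP at [0.124, -0.51, 0.227] pointing down, gripper open.
Joint ranges: [-2.53, 2.53], [-0.77, 2.02], [0.04, 2.7], [-1, 4.14], [0.28, 2.66], [-3.11, 3.11]. Speed limits (rad/s): [2.57, 2.57, 3.14, 3.14, 3.14, 3.14].

INTERFACE

Orientations are given as [roll, pitch, yaw] about the fixed x, y, z axes, in that order (R = Rz(yaw) Ry(pitch) Rx(roll)).
In Python, from cell import robot, viewer gives the robot as it stands.
- The arm moves only by the tool step_arm, never from a script. Its argument "increments" is a list of rows, each an object with "delta_pos": the shift along the tool's x, y, z in cm, a list of three; "dr": the turn, a rotation vector about the tool's x, y, z in degrees, a list of three; "fingers": the closure, from -1 (fully open) to 1 (shut), so that 0 is half open. In form: [{"delta_pos": [tx, ty, tz], "dr": [wx, wy, wz], "fingers": fingers}, ...]. A call has exactly 5 rows; each row is the pose to reach, as a shift and turn from the pose commanded when the call began, along the tool's axes at that moment; what a row does not reach only later rows make up. A row lasts 1/8 s, in which the tool goes at most 62.5 mm and 10.7 degrees, less where a joint would pass 70% of its speed; a pose out of reach is approached as far as the arm can. A call with a gripper value outside its range is refused whole. The fingers move at their own pace and stop on an object; "newtons" is the grip in N (left out, the last holds). Time passes only in rows, so rows that repeat a pose let the fingers close, or fill a call up. It gives the time, the measured TCP pose, the force, the opening and the grip force at its end, in the units of the state.
- robot.observe(): the state, without advancing time (a new reading comes with each control period).
- viewer.read_camera(name): name is "side" or "top"; returns the picture (480x640x3 uint8, red, green, blue); there is no depth.
- viewer.camera_params(name): a dict with "K" (3x3 intrinsics, pixels), "k1" (the pictures are not rectified: a ray, as slopes to the right and down, at radius r is drawn at 1 + k1 r^2 times it, then the intrinsics apply), "T" (4x4, takes a point from camera to world coordinates). Camera axes: x right, y down, z forward; pixel columns grow to the right and rows downward; lengths in m; the calibration is good to about 2 mm. A picture is of the moment at which its call begins. camera_params takes no time and is no camera call.
- robot.hand_in(): hands the job in; it is judged then, once.
The state is a dict: "time": time; "qpos": joint angles; "qvel": joint speeds; "joint_efforts": joint torques, N m; "tool_pos": TCP position; "tool_rot": TCP orientation; "contact_force": force on the tool from outside, world axes, zero at the start; "torque": the same for the moment, N m; "opening": finger opening in m; "grip_force": force on a finger pad.
Only numpy, scipy, OpenCV 4.12 (cv2) and the standard library are available. Lean on these libraries where they do the work, as an engineer would, in place of code of your own. Each camera call takes 0.05 s, during which the arm holds its last target. There are 200 camera calls.

## Working session

There is one attempt and no reset: what is moved stays moved. The work goes in short steps, Python scripts to look and compute and a tool call to move; the robot and the scene stay as the last step left them, time stands still between calls to the robot, and variables do not carry over. Pictures are saved under pics/ and viewed, at most 10 in all, crops included, and the job is handed in when it is done.

Besides the shell and the picture viewer there is one more tool, called after "Call:" by a JSON object that holds its "name" and its "arguments", one argument or row to a line. step_arm: Moves the arm, as the interface text tells. Its arguments: {"type":"object","properties":{"increments":{"type":"array"},"newtons":{"type":"number"}},"required":["increments"]}

```bash
mkdir -p pics; ls
python3 - <<'E'
from cell import robot, viewer
import cv2,numpy as np
for n in("side","top"):
    im=viewer.read_camera(n); cv2.imwrite(f"pics/{n}0.png",im[:,:,::-1])
    p=viewer.camera_params(n); print(n,np.round(p["K"],1).tolist(),p["k1"],np.round(p["T"],3).tolist())
print(robot.observe())
E
```

```text
pics
side [[457.8, 0.0, 317.3], [0.0, 457.8, 242.0], [0.0, 0.0, 1.0]] -0.034584682272000296 [[0.987, -0.104, 0.125, 0.408], [-0.162, -0.685, 0.71, -0.726], [0.012, -0.721, -0.693, 0.803], [0.0, 0.0, 0.0, 1.0]]
top [[442.2, 0.0, 321.5], [0.0, 442.2, 235.0], [0.0, 0.0, 1.0]] -0.06743641113588024 [[0.015, -0.997, 0.082, 0.451], [-1.0, -0.017, -0.02, -0.073], [0.022, -0.081, -0.996, 1.056], [0.0, 0.0, 0.0, 1.0]]
{'time': 0.1, 'qpos': array([-1.47802277e+00,  3.42643361e-01,  1.52492171e+00, -1.60815906e-05,
        1.27542121e+00, -1.45997966e-01]), 'qvel': array([ 0.00057917, -0.00203217, -0.0030655 ,  0.00183823,  0.00083703,
       -0.00151221]), 'joint_efforts': array([ 1.90997293e-03, -4.32003129e+01, -2.44693583e+01,  7.19164289e-02,
        5.25933795e-02, -3.86007173e-05]), 'tool_pos': array([ 0.12415044, -0.50972766,  0.22611942]), 'tool_rot': array([-3.14021161e+00, -1.87530175e-04,  2.38776087e-01]), 'contact_force': array([-0.87110248, -0.38542742,  0.18752269]), 'torque': array([0.00153275, 0.02992231, 0.00711936]), 'grip_force': 0.0, 'opening': 0.09205787959130096}
```

View pics/top0.png

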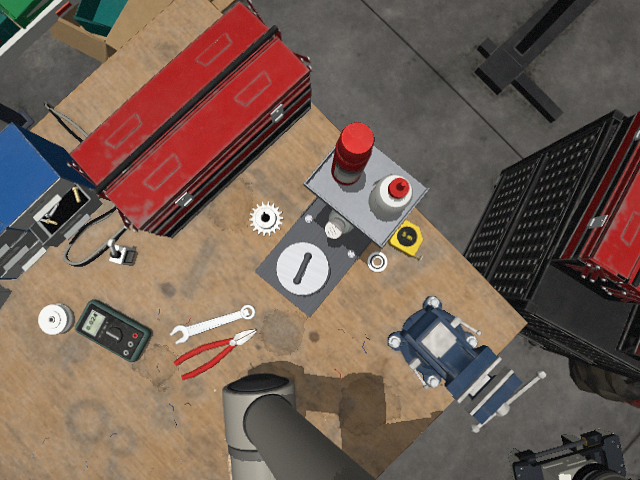

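View pics/side0.png

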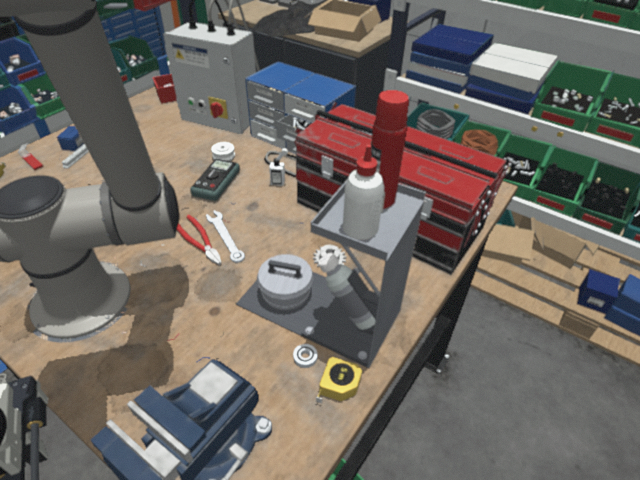

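Top view: the lid is at about (302,270) with its bar running from (296,283) to (308,256). The nozzle cap is near (334,229). The foot plate's front corners are at (257,270) and (307,316), and the shelf spans (305,180)-(430,185). The side view agrees: lid at (285,282), cap at (328,258). Next I'll turn these into positions.

```bash
cat > h.py <<'E'
import numpy as np,cv2
from cell import robot,viewer
from scipy.spatial.transform import Rotation as R
def ray(n,uv):
    p=viewer.camera_params(n);T=np.array(p["T"]);K=np.array(p["K"])
    d=np.array([(uv[0]-K[0,2])/K[0,0],(uv[1]-K[1,2])/K[1,1]]);s=d.copy()
    for _ in range(20): s=d/(1+p["k1"]*(s@s))
    return T[:3,3],T[:3,:3]@np.array([*s,1])
def onz(n,uv,z):
    o,d=ray(n,uv);return o+d*(z-o[2])/d[2]
def proj(n,P):
    p=viewer.camera_params(n);T=np.array(p["T"]);K=np.array(p["K"])
    c=T[:3,:3].T@(np.array(P)-T[:3,3]);s=c[:2]/c[2];s=s*(1+p["k1"]*(s@s))
    return K[:2,:2]@s+K[:2,2]
def tri(u1,u2):
    A=0;b=0
    for n,u in(("top",u1),("side",u2)):
        o,d=ray(n,u);d=d/np.linalg.norm(d);M=np.eye(3)-np.outer(d,d);A=A+M;b=b+M@o
    return np.linalg.solve(A,b)
def pose():
    o=robot.observe();return o["tool_pos"],R.from_euler("xyz",o["tool_rot"])
def delta(P,Rt):
    "shift (cm) and rotvec (deg) in tool axes from measured pose to target"
    p,r=pose();return np.round(r.inv().apply(np.array(P)-p)*100,2),np.round((r.inv()*Rt).as_rotvec(degrees=True),2)
def lidtop(im,c,zt,w=45):
    x0,y0=int(c[0])-w,int(c[1])-w;g=im[y0:y0+2*w,x0:x0+2*w].astype(int)
    m=((g.min(2)>135)&(g.max(2)-g.min(2)<30)).astype(np.uint8)
    cs,_=cv2.findContours(m,cv2.RETR_EXTERNAL,cv2.CHAIN_APPROX_NONE);c=max(cs,key=cv2.contourArea)
    P=np.array([onz("top",q[0]+[x0,y0],zt)[:2] for q in cv2.convexHull(c)],dtype=np.float32)
    return P,cv2.minEnclosingCircle(P)
E
python3 - <<'E'
from h import *
im=viewer.read_camera("top")
P,c=lidtop(im,(302,270),.064);print("lid",c,cv2.fitEllipse(P))
# bar: dark pixels in the lid
g=im[235:305,267:337].astype(int);yy,xx=np.mgrid[235:305,267:337]
m=(g.max(2)<110)&(np.hypot(xx-302,yy-270)<21)
B=np.array([onz("top",(x,y),.092)[:2] for x,y in zip(xx[m],yy[m])],dtype=np.float32);print("bar",len(B),cv2.minAreaRect(B))
f1,f2=onz("top",(257,270),.004),onz("top",(307,316),.004);print("front corners",f1,f2,np.linalg.norm(f1-f2))
d=f2-f1;print("station x dir deg",np.degrees(np.arctan2(d[0],-d[1])), "front mid",(f1+f2)/2)
print("cap",tri((334,229),(328,255)), onz("top",(334,229),.162))
print("spk",onz("top",(265,218),.02),"bear",onz("top",(377,262),.014),"tape",onz("top",(408,239),.036))
big=cv2.resize(im[170:330,240:440],(800,640),interpolation=cv2.INTER_CUBIC)[:600];cv2.imwrite("pics/z.png",big[:,:,::-1])
E
```

```text
lid ((0.45751476287841797, -0.05117266625165939), 0.059174083173274994) ((0.4573808014392853, -0.05133422464132309), (0.11628292500972748, 0.11792536079883575), 92.98613739013672)
bar 201 ((0.4571244716644287, -0.052305541932582855), (0.015716997906565666, 0.07176921516656876), 67.2231674194336)
front corners [0.45130666 0.05658347 0.004     ] [ 0.34505471 -0.06376084  0.004     ] 0.1605373232537881
station x dir deg -41.441270967342774 front mid [ 0.39818068 -0.00358868  0.004     ]
cap [ 0.53644342 -0.11654182  0.17178997] [ 0.5368349  -0.11695845  0.162     ]
spk [0.57370092 0.03905593 0.02      ] bear [ 0.47456446 -0.22692476  0.014     ] tape [ 0.52862919 -0.29599936  0.036     ]
```

View pics/z.png

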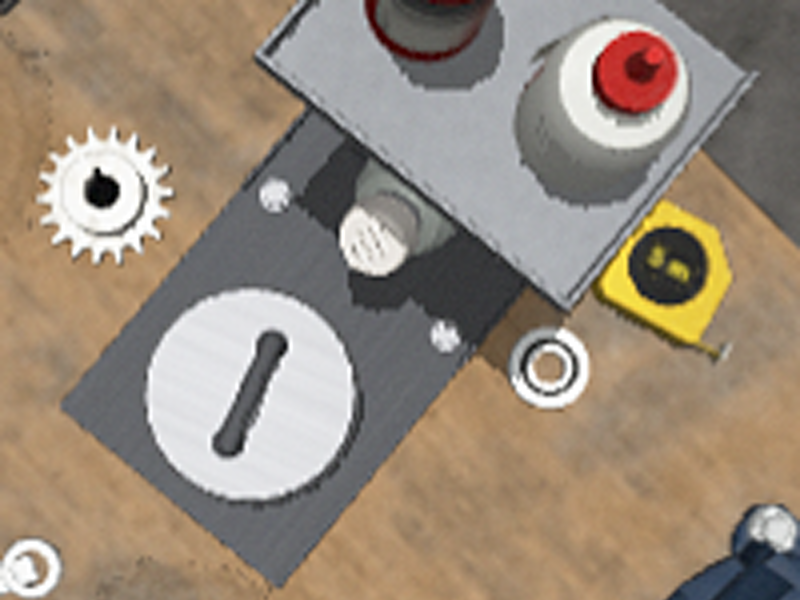

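The positions agree with the sizes given (lid diameter 118, plate width 160 to 170). Raise first to clear the vise, then move across to the lid.

Call:
{"name": "step_arm", "arguments": {
  "increments": [
    {"delta_pos": [0, 0, -6], "dr": [0, 0, 0], "fingers": -1},
    {"delta_pos": [0, 0, -12], "dr": [0, 0, 5], "fingers": -0.5},
    {"delta_pos": [4.5, -3.8, -12], "dr": [0, 0, 10], "fingers": 0},
    {"delta_pos": [9, -7.6, -12], "dr": [0, 0, 15], "fingers": 0},
    {"delta_pos": [13.5, -11.4, -12], "dr": [0, 0, 20], "fingers": 0}
  ],
  "newtons": 40
}}

```text
time: 0.78
tool_pos: [0.2291, -0.3658, 0.3465]
tool_rot: [-3.141, -0.0, -0.114]
contact_force: [0.8, -0.8, -0.5]
opening: 0.0565
grip_force: 0.0
```

Run:
```python
from h import *
a,b=onz("top",(304.25,183.75),.307),onz("top",(382,247),.307);d=a-b
print("shelf",a,b,np.linalg.norm(d),np.degrees(np.arctan2(d[1],d[0]))-90)
a,b=onz("top",(255.5,270.75),.004),onz("top",(309.5,317),.004);d=a-b
print("foot",np.linalg.norm(d),np.degrees(np.arctan2(d[1],d[0]))-90)
for y in(-38,-40,-42):
  x=np.array([np.cos(np.radians(y)),np.sin(np.radians(y))]);print(y,"tin from foot",((a+b)/2)[:2]+.079*x,"cap from lid",np.array([.4574,-.0513])+.098*x)
print("cap px",tri((333,230.5),(328,256)),onz("top",(333,230.5),.162))
print(delta((.4573,-.0517,.15),R.from_euler("xyz",(180,0,-22.8),degrees=True)), pose()[0])
```

```text
shelf [ 0.60001297 -0.0577714   0.307     ] [ 0.49351288 -0.19216325  0.307     ] 0.17147431172389543 -38.39539588202885
foot 0.16799688531864987 -39.4192635820805
-38 tin from foot [ 0.45838828 -0.05343665] cap from lid [ 0.53462505 -0.11163482]
-40 tin from foot [ 0.45665295 -0.05557962] cap from lid [ 0.53247236 -0.11429319]
-42 tin from foot [ 0.45484388 -0.05766071] cap from lid [ 0.53022819 -0.1168748 ]
cap px [ 0.5353132  -0.11494904  0.16738212] [ 0.53373725 -0.1149645   0.162     ]
(array([ 19.1 , -33.8 ,  19.66]), array([-1.000e-02, -1.000e-02,  1.627e+01])) [ 0.22907094 -0.36581858  0.34654588]
```

Call:
{"name": "step_arm", "arguments": {
  "increments": [
    {"delta_pos": [3, -5.3, 0], "dr": [0, 0, 4], "fingers": 0},
    {"delta_pos": [6, -10.6, 0], "dr": [0, 0, 8], "fingers": 0},
    {"delta_pos": [9, -15.9, 0], "dr": [0, 0, 12], "fingers": 0},
    {"delta_pos": [12, -21.2, 0], "dr": [0, 0, 16.3], "fingers": 0},
    {"delta_pos": [15, -26.5, 0], "dr": [0, 0, 16.3], "fingers": 0}
  ]
}}

```text
time: 1.4
tool_pos: [0.4074, -0.1187, 0.3467]
tool_rot: [3.141, -0.0, -0.396]
contact_force: [0.1, -1.1, 0.8]
opening: 0.046
grip_force: 0.0
```

Run:
```python
from h import *
print(delta((.4573,-.0517,.15),R.from_euler("xyz",(180,0,-22.8),degrees=True)), pose()[0])
```

```text
(array([ 2.02, -8.11, 19.67]), array([ 0.01, -0.02,  0.13])) [ 0.40739986 -0.11868561  0.34669367]
```

Call:
{"name": "step_arm", "arguments": {
  "increments": [
    {"delta_pos": [1, -4, 2], "dr": [0, 0, 0], "fingers": 0},
    {"delta_pos": [2, -8, 6], "dr": [0, 0, 0], "fingers": 0},
    {"delta_pos": [2, -8.1, 12], "dr": [0, 0, 0], "fingers": 0},
    {"delta_pos": [2, -8.1, 17], "dr": [0, 0, 0], "fingers": 0},
    {"delta_pos": [2, -8.1, 19.6], "dr": [0, 0, 0], "fingers": 0}
  ]
}}

```text
time: 2.02
tool_pos: [0.4547, -0.0528, 0.148]
tool_rot: [3.141, 0.004, -0.394]
contact_force: [1.3, -0.3, -0.1]
opening: 0.0459
grip_force: 0.0
```

Run:
```python
from h import *
print(delta((.4573,-.0517,.072),R.from_euler("xyz",(180,0,-22.8),degrees=True)), pose()[0])
for n in("top","side"): cv2.imwrite(f"pics/{n}1.png",viewer.read_camera(n)[...,::-1])
a=cv2.imread("pics/top1.png")[190:340,230:430];b=cv2.imread("pics/side1.png")[190:340,210:410]
cv2.imwrite("pics/c1.png",cv2.resize(np.hstack([a,b]),(800,300),interpolation=cv2.INTER_CUBIC))
```

```text
(array([ 0.23, -0.2 ,  7.6 ]), array([0.03, 0.25, 0.21])) [ 0.45470438 -0.05275621  0.14796324]
```

View pics/c1.png

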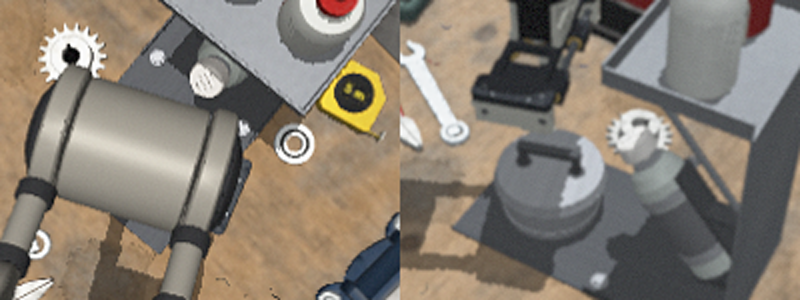

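The top crop shows the wrist over the lid. The side crop shows the gripper above and behind the bar. I'll check the TCP projection before descending.

Run:
```python
from h import *
p,r=pose()
f=lambda P:(proj("side",P)-[210,190])*2
print("tcp",f(p),"finger tips",f(p+r.apply([0,.03,0])),f(p-r.apply([0,.03,0])),"body",f(p-r.apply([0,0,.066])),"bar",f([.4573,-.0517,.089]))
im=cv2.imread("pics/side1.png")[180:320,210:390];cv2.imwrite("pics/c2.png",cv2.resize(im,(770,600),interpolation=cv2.INTER_CUBIC))
```

```text
tcp [144.75513683 111.16043781] finger tips [136.27986953 131.43954843] [152.86034661  91.77274158] body [142.42500842  62.70959667] bar [149.74044713 149.59178703]
```

View pics/c2.png

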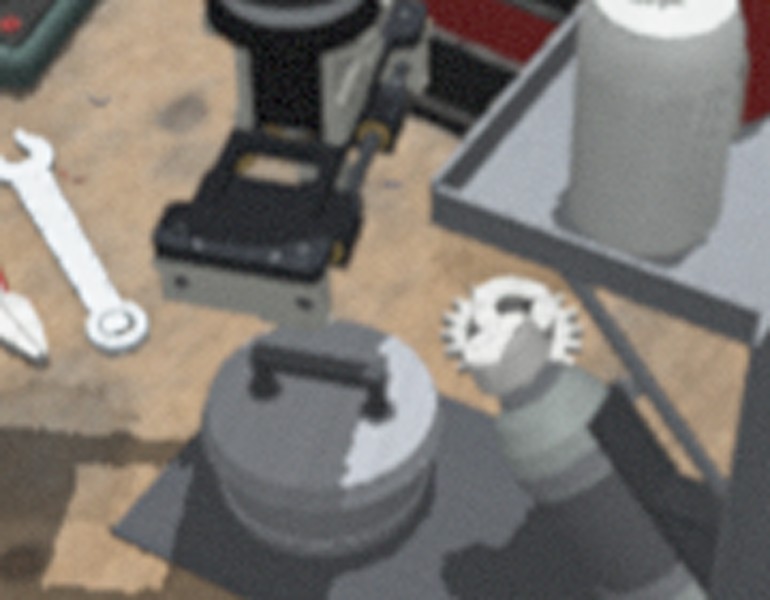

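That confirms the tool pose: the light block is the front end of the gripper body, exactly where the 190 mm body should be, and the bar is where I predicted. Descend and grip.

Call:
{"name": "step_arm", "arguments": {
  "increments": [
    {"delta_pos": [0.1, -0.05, 3], "dr": [0, 0, 0], "fingers": 0},
    {"delta_pos": [0.1, -0.05, 5.5], "dr": [0, 0, 0], "fingers": 0},
    {"delta_pos": [0.1, -0.05, 7.3], "dr": [0, 0, 0], "fingers": 0},
    {"delta_pos": [0.1, -0.05, 7.6], "dr": [0, 0, 0], "fingers": 0},
    {"delta_pos": [0.1, -0.05, 7.6], "dr": [0, 0, 0], "fingers": 0}
  ]
}}

```text
time: 2.75
tool_pos: [0.4581, -0.0536, 0.0757]
tool_rot: [-3.141, -0.002, -0.395]
contact_force: [0.7, -0.3, 0.4]
opening: 0.046
grip_force: 0.0
```

Run:
```python
from h import *
print(delta((.4573,-.0517,.072),R.from_euler("xyz",(180,0,-22.8),degrees=True)), pose()[0])
```

```text
(array([-0.15, -0.14,  0.37]), array([-0.01, -0.09,  0.18])) [ 0.45813794 -0.05361924  0.07570126]
```

Call:
{"name": "step_arm", "arguments": {
  "increments": [
    {"delta_pos": [-0.1, -0.15, 0.35], "dr": [0, 0, 0], "fingers": 0},
    {"delta_pos": [-0.1, -0.15, 0.35], "dr": [0, 0, 0], "fingers": 0.5},
    {"delta_pos": [-0.1, -0.15, 0.35], "dr": [0, 0, 0], "fingers": 1},
    {"delta_pos": [-0.1, -0.15, 0.35], "dr": [0, 0, 0], "fingers": 1},
    {"delta_pos": [-0.1, -0.15, 0.35], "dr": [0, 0, 0], "fingers": 1}
  ],
  "newtons": 45
}}

```text
time: 3.38
tool_pos: [0.4571, -0.0517, 0.0713]
tool_rot: [3.141, -0.0, -0.395]
contact_force: [-0.9, -0.5, 0.5]
opening: 0.0114
grip_force: 45.0
```

Grip good with almost no side load. Lift 4.5 cm and tip 20° away from the can.

Call:
{"name": "step_arm", "arguments": {
  "increments": [
    {"delta_pos": [0, 0, -1], "dr": [0, 0, 0], "fingers": 1},
    {"delta_pos": [0, 0, -2.5], "dr": [0, 0, 0], "fingers": 1},
    {"delta_pos": [0, 0, -4.5], "dr": [0, 0, 0], "fingers": 1},
    {"delta_pos": [0, 0, -4.5], "dr": [0, 10, 0], "fingers": 1},
    {"delta_pos": [0, 0, -4.5], "dr": [0, 20, 0], "fingers": 1}
  ]
}}

```text
time: 4.0
tool_pos: [0.4576, -0.0518, 0.1174]
tool_rot: [-3.141, -0.356, -0.395]
contact_force: [-0.2, -1.3, -2.7]
opening: 0.0116
grip_force: 45.0
```

Call:
{"name": "step_arm", "arguments": {
  "increments": [
    {"delta_pos": [0, 0, 0], "dr": [0, 0, 0], "fingers": 1},
    {"delta_pos": [0, 0, 0], "dr": [0, 0, 0], "fingers": 1},
    {"delta_pos": [0, 0, 0], "dr": [0, 0, 0], "fingers": 1},
    {"delta_pos": [0, 0, 0], "dr": [0, 0, 0], "fingers": 1},
    {"delta_pos": [0, 0, 0], "dr": [0, 0, 0], "fingers": 1}
  ]
}}

```text
time: 4.62
tool_pos: [0.4574, -0.0518, 0.1161]
tool_rot: [3.141, -0.349, -0.395]
contact_force: [-0.1, -0.3, -1.4]
opening: 0.0114
grip_force: 45.0
```

Run:
```python
from h import *
im=viewer.read_camera("side");a=cv2.resize(im[160:310,200:400],(800,600),interpolation=cv2.INTER_CUBIC);cv2.imwrite("pics/t.png",a[...,::-1])
print(pose()[0],robot.observe()["tool_rot"],robot.observe()["torque"])
```

```text
[ 0.45724455 -0.05177369  0.11612023] [ 3.14144672 -0.34861157 -0.39495386] [ 0.15516497  0.32332072 -0.00471466]
```

View pics/t.png

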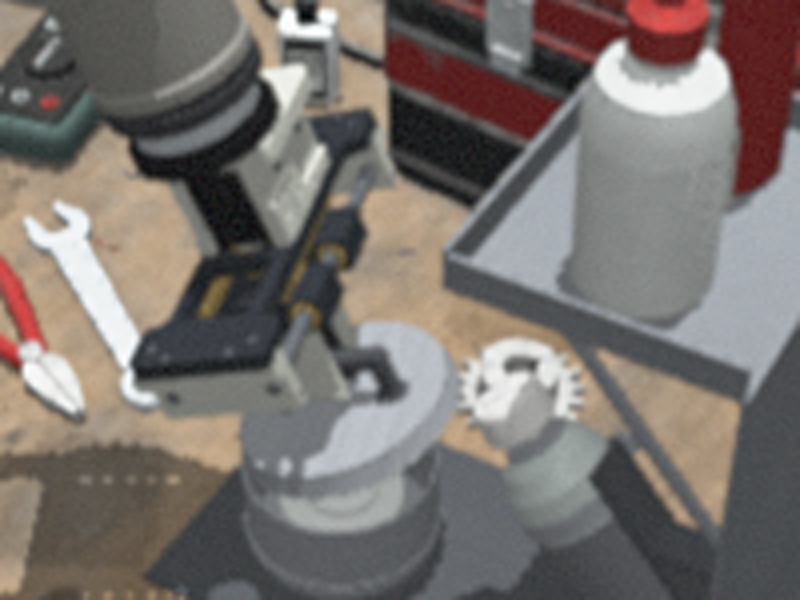

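The lid is tipped about 20° over the tin, with its edge at roughly (350,470) in the crop. Level it, lift and carry it to the free spot.

Call:
{"name": "step_arm", "arguments": {
  "increments": [
    {"delta_pos": [1.0, 0, -2.8], "dr": [0, 0, 0], "fingers": 1},
    {"delta_pos": [1.7, 0, -4.7], "dr": [0, -7, 0], "fingers": 1},
    {"delta_pos": [1.7, 0, -4.7], "dr": [0, -14, 0], "fingers": 1},
    {"delta_pos": [1.7, 0, -4.7], "dr": [0, -20, 0], "fingers": 1},
    {"delta_pos": [1.7, 0, -4.7], "dr": [0, -20, 0], "fingers": 1}
  ]
}}

```text
time: 5.3
tool_pos: [0.4582, -0.0523, 0.1659]
tool_rot: [3.142, -0.001, -0.395]
contact_force: [0.4, -0.6, -2.4]
opening: 0.0116
grip_force: 45.0
```

Run:
```python
from h import *
print(delta((.42,.25,.03),R.from_euler("xyz",(180,0,-22.6),degrees=True)), pose()[0],robot.observe()["torque"])
```

```text
(array([-15.18, -26.42,  13.57]), array([ 0.  , -0.06, -0.06])) [ 0.45818187 -0.05226362  0.1658622 ] [ 0.05386317  0.03545844 -0.01085674]
```

Call:
{"name": "step_arm", "arguments": {
  "increments": [
    {"delta_pos": [-2, -3.5, 0], "dr": [0, 0, 0], "fingers": 1},
    {"delta_pos": [-4.8, -8.4, 0], "dr": [0, 0, 0], "fingers": 1},
    {"delta_pos": [-7.6, -13.3, 0], "dr": [0, 0, 0], "fingers": 1},
    {"delta_pos": [-10.4, -18.2, 0], "dr": [0, 0, 0], "fingers": 1},
    {"delta_pos": [-13, -22.8, 0], "dr": [0, 0, 0], "fingers": 1}
  ]
}}

```text
time: 5.92
tool_pos: [0.4235, 0.2107, 0.1661]
tool_rot: [-3.141, -0.002, -0.394]
contact_force: [0.1, -0.7, -3.0]
opening: 0.011
grip_force: 45.0
```

Call:
{"name": "step_arm", "arguments": {
  "increments": [
    {"delta_pos": [-2.2, -3.6, 2], "dr": [0, 0, 0], "fingers": 1},
    {"delta_pos": [-2.2, -3.6, 6], "dr": [0, 0, 0], "fingers": 1},
    {"delta_pos": [-2.2, -3.6, 10], "dr": [0, 0, 0], "fingers": 1},
    {"delta_pos": [-2.2, -3.6, 12.5], "dr": [0, 0, 0], "fingers": 1},
    {"delta_pos": [-2.2, -3.6, 13], "dr": [0, 0, 0], "fingers": 1}
  ]
}}

```text
time: 6.55
tool_pos: [0.4165, 0.2501, 0.0349]
tool_rot: [3.14, 0.002, -0.394]
contact_force: [0.5, 0.5, -1.6]
opening: 0.0113
grip_force: 45.0
```

Run:
```python
from h import *
viewer.read_camera("top")
print(delta((.42,.25,.0193),R.from_euler("xyz",(180,0,-22.6),degrees=True)), pose()[0],robot.observe()["torque"],robot.observe()["contact_force"])
```

```text
(array([ 0.27, -0.08,  1.61]), array([ 0.06,  0.04, -0.  ])) [0.41716888 0.25028187 0.03536526] [ 0.04846001  0.01312761 -0.01455133] [ 0.16774894 -1.05825966 -1.74955794]
```

Call:
{"name": "step_arm", "arguments": {
  "increments": [
    {"delta_pos": [0, 0, 0.5], "dr": [0, 0, 0], "fingers": 1},
    {"delta_pos": [0, 0, 0.9], "dr": [0, 0, 0], "fingers": 1},
    {"delta_pos": [0, 0, 1.2], "dr": [0, 0, 0], "fingers": 1},
    {"delta_pos": [0, 0, 1.4], "dr": [0, 0, 0], "fingers": 1},
    {"delta_pos": [0, 0, 1.5], "dr": [0, 0, 0], "fingers": 1}
  ]
}}

```text
time: 7.22
tool_pos: [0.4182, 0.2506, 0.0211]
tool_rot: [3.142, -0.0, -0.395]
contact_force: [0.2, -0.2, -2.6]
opening: 0.0116
grip_force: 45.0
```

Call:
{"name": "step_arm", "arguments": {
  "increments": [
    {"delta_pos": [0, 0, 0.1], "dr": [0, 0, 0], "fingers": 1},
    {"delta_pos": [0, 0, 0.1], "dr": [0, 0, 0], "fingers": 1},
    {"delta_pos": [0, 0, 0.1], "dr": [0, 0, 0], "fingers": 1},
    {"delta_pos": [0, 0, 0.1], "dr": [0, 0, 0], "fingers": 1},
    {"delta_pos": [0, 0, 0.1], "dr": [0, 0, 0], "fingers": 1}
  ]
}}

```text
time: 7.85
tool_pos: [0.4182, 0.2506, 0.0202]
tool_rot: [3.142, -0.0, -0.395]
contact_force: [-1.0, 0.8, -2.8]
opening: 0.0117
grip_force: 45.0
```

Call:
{"name": "step_arm", "arguments": {
  "increments": [
    {"delta_pos": [0, 0, 0.1], "dr": [0, 0, 0], "fingers": 1},
    {"delta_pos": [0, 0, 0.1], "dr": [0, 0, 0], "fingers": 1},
    {"delta_pos": [0, 0, 0.1], "dr": [0, 0, 0], "fingers": 0.5},
    {"delta_pos": [0, 0, 0.1], "dr": [0, 0, 0], "fingers": 0},
    {"delta_pos": [0, 0, 0.1], "dr": [0, 0, 0], "fingers": 0}
  ]
}}

```text
time: 8.48
tool_pos: [0.4182, 0.2506, 0.0192]
tool_rot: [-3.142, -0.0, -0.395]
contact_force: [0.6, -0.5, -0.6]
opening: 0.0369
grip_force: 0.0
```

Call:
{"name": "step_arm", "arguments": {
  "increments": [
    {"delta_pos": [0, 0, 0], "dr": [0, 0, 0], "fingers": 0},
    {"delta_pos": [0, 0, -2], "dr": [0, 0, 0], "fingers": 0},
    {"delta_pos": [0, 0, -8], "dr": [0, 0, 0], "fingers": 0},
    {"delta_pos": [0, 0, -14], "dr": [0, 0, 0], "fingers": 0.5},
    {"delta_pos": [0, 0, -20], "dr": [0, 0, 0], "fingers": 1}
  ]
}}

```text
time: 9.1
tool_pos: [0.4178, 0.2504, 0.2212]
tool_rot: [3.142, -0.0, -0.395]
contact_force: [0.9, 0.6, 0.3]
opening: 0.0303
grip_force: 0.0
```

Run:
```python
from h import *
# press approach: tool z along -cap z; station yaw -39
ys=np.radians(-39);xs=np.array([np.cos(ys),np.sin(ys),0]);n=-.643*xs+np.array([0,0,.766])
cap=np.array([.5335,-.1145,.162])
z=-n
ps,r0=pose()
for k in range(0,360,30):
    a=np.radians(k);u=np.cross(z,[0,0,1]);u/=np.linalg.norm(u);v=np.cross(z,u)
    x=np.cos(a)*u+np.sin(a)*v;y=np.cross(z,x);Rt=R.from_matrix(np.c_[x,y,z])
    d=delta(cap+.06*n,Rt);print(k,d,round(np.linalg.norm(d[1]),0),np.round(x,2))
print(ps,robot.observe()["qpos"],cap+.06*n,n)
```

```text
0 (array([21.01, 28.15,  1.32]), array([ 27.64,  36.94, 101.48])) 111.0 [-0.63 -0.78  0.  ]
30 (array([21.01, 28.15,  1.32]), array([ 39.92,  31.4 , 129.54])) 139.0 [-0.84 -0.43 -0.32]
60 (array([21.01, 28.15,  1.32]), array([ 52.9 ,  22.66, 156.99])) 167.0 [-0.83  0.03 -0.56]
90 (array([21.01, 28.15,  1.32]), array([ -56.24,   -8.1 , -154.5 ])) 165.0 [-0.6   0.48 -0.64]
120 (array([21.01, 28.15,  1.32]), array([ -49.93,    5.96, -126.97])) 137.0 [-0.2   0.81 -0.56]
150 (array([21.01, 28.15,  1.32]), array([-42.52,  17.01, -98.87])) 109.0 [ 0.25  0.91 -0.32]
180 (array([21.01, 28.15,  1.32]), array([-34.26,  25.64, -70.43])) 82.0 [ 0.63  0.78 -0.  ]
210 (array([21.01, 28.15,  1.32]), array([-25.32,  32.19, -41.79])) 59.0 [0.84 0.43 0.32]
240 (array([21.01, 28.15,  1.32]), array([-15.79,  36.86, -13.06])) 42.0 [ 0.83 -0.03  0.56]
270 (array([21.01, 28.15,  1.32]), array([-5.72, 39.73, 15.71])) 43.0 [ 0.6  -0.48  0.64]
300 (array([21.01, 28.15,  1.32]), array([ 4.87, 40.79, 44.44])) 61.0 [ 0.2  -0.81  0.56]
330 (array([21.01, 28.15,  1.32]), array([15.98, 39.94, 73.06])) 85.0 [-0.25 -0.91  0.32]
[0.41782531 0.25043266 0.2211585 ] [ 3.82523779e-01  2.77645243e-01  1.63328264e+00 -8.65967576e-05
  1.23060477e+00  2.34810139e+00] [ 0.50351771 -0.09022082  0.20796   ] [-0.49970485  0.40465301  0.766     ]
```

The lid is laid down and released. Carry the shut fingers to the can side, tilting partway and watching the joints.

Call:
{"name": "step_arm", "arguments": {
  "increments": [
    {"delta_pos": [3, 4.5, -1], "dr": [0, 0, 0], "fingers": 1},
    {"delta_pos": [6.4, 9.5, -1.8], "dr": [0, 5, 0], "fingers": 1},
    {"delta_pos": [9.8, 14.6, -1.8], "dr": [0, 10, 0], "fingers": 1},
    {"delta_pos": [13.2, 19.6, -1.8], "dr": [0, 15, 0], "fingers": 1},
    {"delta_pos": [16.5, 24.5, -1.8], "dr": [0, 20, 0], "fingers": 1}
  ]
}}

```text
time: 9.72
tool_pos: [0.4763, -0.0409, 0.2376]
tool_rot: [3.141, -0.353, -0.394]
contact_force: [0.4, 0.6, 0.2]
opening: 0.0002
grip_force: 0.0
```

```bash
cat >> h.py <<'E'
from scipy.optimize import least_squares
def fk(q,k):
    d,h,a,l2,l3,e,L=k
    A=R.from_euler("ZY",[q[0],q[1]]);B=A*R.from_euler("Y",q[2]);C=B*R.from_euler("ZYZ",q[3:6])*R.from_euler("Z",-np.pi/2)
    p=R.from_euler("Z",q[0]).apply([a,d,h])+A.apply([0,0,l2])+B.apply([e,0,l3])+C.apply([0,0,L]);return p,C
E
python3 - <<'E'
from h import *
o=robot.observe();q3=o["qpos"];print(q3,o["tool_pos"],o["tool_rot"])
D=[([-1.47802277,.342643361,1.52492171,-1.6e-5,1.27542121,-.145997966],[.12415,-.509728,.226119]),
([3.82523779e-01,2.77645243e-01,1.63328264e+00,-8.65967576e-05,1.23060477,2.34810139],[.41782531,.25043266,.2211585]),(q3,o["tool_pos"])]
f=lambda k:np.concatenate([fk(q,k)[0]-p for q,p in D]+[1e-3*(k-np.array([.077,.4,0,.4,.4,0,.25]))])
s=least_squares(f,[.077,.4,0,.4,.4,0,.25]);k=s.x;print(np.round(k,4),abs(s.fun[:9]).max())
print("R err",(fk(q3,k)[1].inv()*pose()[1]).magnitude())
np.save("k.npy",k)
ys=np.radians(-39);n=np.array([-.643*np.cos(ys),-.643*np.sin(ys),.766]);cap=np.array([.5335,-.1145,.162])
lo=[-2.53,-.77,.04,-1,.28,-3.11];hi=[2.53,2.02,2.7,4.14,2.66,3.11]
for t in(.06,0,-.006):
  g=lambda q:np.concatenate([fk(q,k)[0]-(cap+t*n),.3*(fk(q,k)[1].apply([0,0,1])+n)])
  for seed in(q3,[q3[0],q3[1],q3[2],1.5,.5,0],[q3[0],q3[1],q3[2],3,.5,0]):
    z=least_squares(g,np.clip(seed,np.array(lo)+.01,np.array(hi)-.01),bounds=(lo,hi));print(t,np.round(z.x,2),z.cost)
E
```

```text
[-0.20112723  0.07148649  1.90253961 -0.09144887  0.82300346  1.81469778] [ 0.4763257  -0.04087898  0.23759597] [ 3.14098472 -0.35281035 -0.39437564]
[0.0764 0.2264 0.0013 0.5048 0.3796 0.0492 0.3177] 1.3917552947231848e-05
R err 3.1415926535897927
0.06 [-0.11  0.14  2.1  -0.92  0.45  3.11] 4.727327961635079e-10
0.06 [-0.11  0.14  2.1  -0.92  0.45  3.11] 4.727328715060374e-10
0.06 [-0.21  0.17  2.31  4.14  0.28 -3.11] 0.00186363248002816
0 [-0.18  0.26  2.07 -1.    0.36  3.11] 4.9790417813569965e-05
0 [-0.18  0.26  2.07 -1.    0.36  3.11] 4.9790417813826054e-05
0 [-0.23  0.3   2.23  4.14  0.28 -3.11] 0.000844974310165356
-0.006 [-0.19  0.28  2.06 -1.    0.35  1.81] 6.504043184061068e-05
-0.006 [-0.19  0.28  2.06 -1.    0.35 -3.11] 6.50404318405901e-05
-0.006 [-0.23  0.31  2.23  4.14  0.28 -1.55] 0.0007730748963658903
```

Run:
```python
from h import *
k=np.load("k.npy");q3=robot.observe()["qpos"]
ys=np.radians(-39);n=np.array([-.643*np.cos(ys),-.643*np.sin(ys),.766]);cap=np.array([.5335,-.1145,.162])
lo=[-2.53,-.77,.04,-1.6,.1,-3.11];hi=[2.53,2.02,2.7,4.14,2.66,3.11]
for til,yaw in((40,-39),(40,-34),(36,-39),(36,-34),(33,-39),(33,-34),(30,-36)):
  a,b=np.radians([til,yaw]);zd=np.array([np.sin(a)*np.cos(b),np.sin(a)*np.sin(b),-np.cos(a)])
  for t in(.06,-.008):
    g=lambda q:np.concatenate([fk(q,k)[0]-(cap+t*n),fk(q,k)[1].apply([0,0,1])-zd])
    z=least_squares(g,q3,bounds=(lo,hi));print(til,yaw,t,np.round(z.x,2),round(z.cost,8),"dev",np.round(np.degrees(np.arccos(-zd@n)),1))
a,b=np.radians([34,-36]);z=np.array([np.sin(a)*np.cos(b),np.sin(a)*np.sin(b),-np.cos(a)])
r=pose()[1];x=r.apply([1,0,0]);x-=z*(x@z);x/=np.linalg.norm(x)
for w in(0,10,20):
  Rt=R.from_matrix(np.c_[x,np.cross(z,x),z])*R.from_euler("z",w,degrees=True);print(w,delta(cap+.06*n,Rt))
```

```text
40 -39 0.06 [-0.11  0.14  2.1  -0.92  0.45  1.93] 0.0 dev nan
40 -39 -0.008 [-0.17  0.29  2.09 -1.22  0.34  0.32] 0.0 dev nan
40 -34 0.06 [-0.16  0.12  2.13 -0.86  0.36  2.14] 0.0 dev 3.1
40 -34 -0.008 [-0.22  0.28  2.12 -1.25  0.25  2.  ] 0.0 dev 3.1
36 -39 0.06 [-0.14  0.14  2.05 -0.7   0.49  1.21] 0.0 dev 3.9
36 -39 -0.008 [-0.2   0.29  2.05 -0.88  0.36  1.19] 0.0 dev 3.9
36 -34 0.06 [-0.18  0.12  2.08 -0.61  0.43  2.71] 0.0 dev 5.0
36 -34 -0.008 [-0.24  0.27  2.07 -0.81  0.29 -0.28] 0.0 dev 5.0
33 -39 0.06 [-0.16  0.14  2.02 -0.56  0.54  1.91] 0.0 dev 7.0
33 -39 -0.008 [-0.21  0.29  2.01 -0.68  0.4   1.43] 0.0 dev 7.0
33 -34 0.06 [-0.2   0.13  2.04 -0.47  0.48  1.41] 0.0 dev 7.6
33 -34 -0.008 [-0.25  0.27  2.03 -0.58  0.34 -0.  ] 0.0 dev 7.6
30 -36 0.06 [-0.2   0.14  1.99 -0.4   0.56  0.62] 0.0 dev 10.1
30 -36 -0.008 [-0.25  0.28  1.98 -0.47  0.43  0.55] 0.0 dev 10.1
0 (array([3.11, 3.51, 4.31]), array([-7.58, 12.92, -0.86]))
10 (array([3.11, 3.51, 4.31]), array([-6.43, 13.55,  9.08]))
20 (array([3.11, 3.51, 4.31]), array([-5.24, 14.11, 19.03]))<stdin>:9: RuntimeWarning: invalid value encountered in arccos
```

```bash
cat >> h.py <<'E'
ys=np.radians(-39);n=np.array([-.643*np.cos(ys),-.643*np.sin(ys),.766]);cap=np.array([.5335,-.1145,.162])
def press(t):
    a,b=np.radians([34,-39]);z=np.array([np.sin(a)*np.cos(b),np.sin(a)*np.sin(b),-np.cos(a)])
    x=np.array([np.cos(a)*np.cos(b),np.cos(a)*np.sin(b),np.sin(a)]);return delta(cap+t*n,R.from_matrix(np.c_[x,np.cross(z,x),z]))
E
python3 -c "
from h import *
print(press(.06),press(.02))"
```

```text
(array([3.11, 3.51, 4.31]), array([-7.46, 13.69, 14.64])) (array([4.37, 4.23, 8.03]), array([-7.46, 13.69, 14.64]))
```

Call:
{"name": "step_arm", "arguments": {
  "increments": [
    {"delta_pos": [0.8, 0.9, 1], "dr": [-2, 3.5, 3.7], "fingers": 1},
    {"delta_pos": [1.6, 1.8, 2], "dr": [-4, 7, 7.5], "fingers": 1},
    {"delta_pos": [2.4, 2.7, 3], "dr": [-6, 10.5, 11], "fingers": 1},
    {"delta_pos": [3.1, 3.5, 4.3], "dr": [-7.5, 13.7, 14.6], "fingers": 1},
    {"delta_pos": [3.1, 3.5, 4.3], "dr": [-7.5, 13.7, 14.6], "fingers": 1}
  ]
}}

```text
time: 10.35
tool_pos: [0.5024, -0.0879, 0.2061]
tool_rot: [3.137, -0.587, -0.677]
contact_force: [0.2, 0.8, -0.7]
opening: 0.0003
grip_force: 0.0
```

Run:
```python
from h import *
a,b=viewer.read_camera("top"),viewer.read_camera("side")
print(press(.06),press(.01),robot.observe()["qpos"])
P,c=lidtop(a,proj("top",(.418,.2505,.012)),.012,40);print("lid",c)
p=pose()[0];print("tcp px",proj("top",p)-[250,180],proj("side",p)-[250,150],"cap",proj("top",cap)-[250,180],proj("side",cap)-[250,150])
im=np.hstack([a[180:330,250:400],b[150:300,250:400]]);cv2.imwrite("pics/p.png",cv2.resize(im,(800,400),interpolation=cv2.INTER_CUBIC)[...,::-1])
```

```text
(array([0.16, 0.16, 0.06]), array([0.04, 0.25, 0.16])) (array([0.7 , 0.15, 5.03]), array([0.04, 0.25, 0.16])) [-0.14589187  0.14089849  2.0274839  -0.59576531  0.53027613  2.55502823]
lid ((0.4187849164009094, 0.2514753043651581), 0.05898810178041458)
tcp px [69.89024611 63.8887004 ] [58.51816891 83.28958723] cap [82.77011436 50.61226254] [ 75.90928556 107.9714686 ]
```

View pics/p.png

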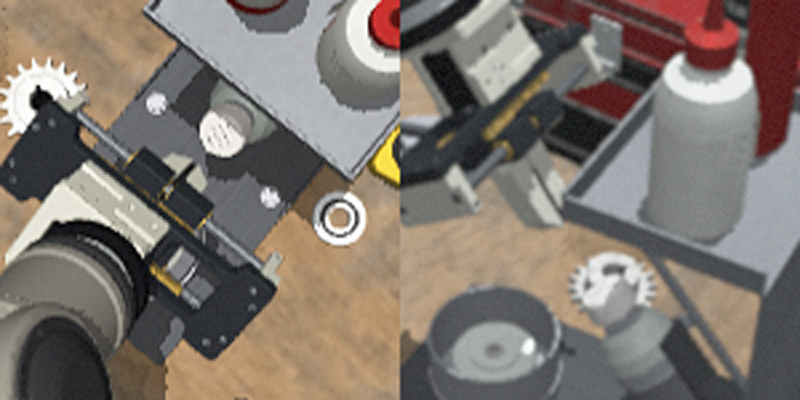

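The tin is open, and the fingertip and cap discs lie where projected (cap at (220,133), tip at (552,222) in the crop). Approach along the can.

Call:
{"name": "step_arm", "arguments": {
  "increments": [
    {"delta_pos": [0.2, 0.1, 1], "dr": [0, 0, 0], "fingers": 1},
    {"delta_pos": [0.35, 0.1, 2.5], "dr": [0, 0, 0], "fingers": 1},
    {"delta_pos": [0.5, 0.1, 4], "dr": [0, 0, 0], "fingers": 1},
    {"delta_pos": [0.6, 0.1, 4.8], "dr": [0, 0, 0], "fingers": 1},
    {"delta_pos": [0.65, 0.1, 5], "dr": [0, 0, 0], "fingers": 1}
  ]
}}

```text
time: 11.08
tool_pos: [0.5284, -0.1103, 0.1686]
tool_rot: [3.139, -0.589, -0.679]
contact_force: [-0.4, -0.4, -0.1]
opening: 0.0005
grip_force: 0.0
```

Run:
```python
from h import *
viewer.read_camera("top")
o=robot.observe();print(press(.01),press(-.006),o["qpos"],o["contact_force"])
```

```text
(array([ 0.06,  0.02, -0.06]), array([0.1 , 0.24, 0.06])) (array([0.24, 0.02, 1.53]), array([0.1 , 0.24, 0.06])) [-0.19260723  0.2472465   2.02479669 -0.68780722  0.42558887  2.62806251] [-0.13459347 -0.07124423  0.47854345]
```

Call:
{"name": "step_arm", "arguments": {
  "increments": [
    {"delta_pos": [0.1, 0, 0.4], "dr": [0, 0, 0], "fingers": 1},
    {"delta_pos": [0.1, 0, 0.7], "dr": [0, 0, 0], "fingers": 1},
    {"delta_pos": [0.15, 0, 1], "dr": [0, 0, 0], "fingers": 1},
    {"delta_pos": [0.2, 0, 1.2], "dr": [0, 0, 0], "fingers": 1},
    {"delta_pos": [0.2, 0, 1.4], "dr": [0, 0, 0], "fingers": 1}
  ]
}}

```text
time: 11.75
tool_pos: [0.5357, -0.1157, 0.1592]
tool_rot: [3.14, -0.59, -0.679]
contact_force: [-5.0, 3.9, 6.2]
opening: 0.0005
grip_force: 4.5
```

Run:
```python
from h import *
o=robot.observe();print(press(-.006),o["qpos"],o["contact_force"]@n)
```

```text
(array([0.02, 0.05, 0.22]), array([0.05, 0.17, 0.06])) [-0.20310526  0.27546881  2.02069452 -0.71785953  0.40081338  2.65311499] 8.774291125834182
```

Call:
{"name": "step_arm", "arguments": {
  "increments": [
    {"delta_pos": [0, 0, 0.15], "dr": [0, 0, 0], "fingers": 1},
    {"delta_pos": [0, 0, 0.3], "dr": [0, 0, 0], "fingers": 1},
    {"delta_pos": [0, 0, 0.3], "dr": [0, 0, 0], "fingers": 1},
    {"delta_pos": [0, 0, 0.3], "dr": [0, 0, 0], "fingers": 1},
    {"delta_pos": [0, 0, 0.3], "dr": [0, 0, 0], "fingers": 1}
  ]
}}

```text
time: 12.38
tool_pos: [0.5365, -0.1162, 0.1581]
tool_rot: [3.14, -0.592, -0.679]
contact_force: [-17.5, 11.8, 21.1]
opening: 0.0005
grip_force: 14.7
```

Call:
{"name": "step_arm", "arguments": {
  "increments": [
    {"delta_pos": [0, 0, 0], "dr": [0, 0, 0], "fingers": 1},
    {"delta_pos": [0, 0, 0], "dr": [0, 0, 0], "fingers": 1},
    {"delta_pos": [0, 0, 0], "dr": [0, 0, 0], "fingers": 1},
    {"delta_pos": [0, 0, 0], "dr": [0, 0, 0], "fingers": 1},
    {"delta_pos": [0, 0, 0], "dr": [0, 0, 0], "fingers": 1}
  ]
}}

```text
time: 13.0
tool_pos: [0.5365, -0.1162, 0.1581]
tool_rot: [3.14, -0.592, -0.679]
contact_force: [-17.1, 11.0, 21.6]
opening: 0.0007
grip_force: 14.7
```

Run:
```python
from h import *
o=robot.observe();print(press(-.006),o["qpos"],o["contact_force"]@n)
```

```text
(array([-0.  ,  0.05,  0.09]), array([0.03, 0.09, 0.06])) [-0.20391147  0.27840493  2.02131868 -0.72599347  0.3967295   2.66090448] 29.53225796122294
```

It's bottomed out (29 N, past the 10 N spring). Retract along the can.

Call:
{"name": "step_arm", "arguments": {
  "increments": [
    {"delta_pos": [0, 0, -0.6], "dr": [0, 0, 0], "fingers": 1},
    {"delta_pos": [-0.2, 0, -1.6], "dr": [0, 0, 0], "fingers": 1},
    {"delta_pos": [-0.5, 0, -4], "dr": [0, 0, 0], "fingers": 1},
    {"delta_pos": [-1, 0, -9], "dr": [0, 0, 0], "fingers": 1},
    {"delta_pos": [-1.2, 0, -11], "dr": [0, 0, 0], "fingers": 1}
  ]
}}

```text
time: 13.62
tool_pos: [0.4814, -0.0713, 0.2433]
tool_rot: [-3.141, -0.592, -0.68]
contact_force: [0.1, 0.1, -0.8]
opening: 0.0003
grip_force: 0.0
```

Run:
```python
from h import *
a=viewer.read_camera("top");b=viewer.read_camera("side")
cv2.imwrite("pics/tin_top.png",a[...,::-1]);cv2.imwrite("pics/tin_side.png",b[...,::-1])
o=robot.observe();print(o["tool_pos"],o["qpos"],o["contact_force"]@n)
print(delta((.4182,.2506,.22),R.from_euler("xyz",(180,0,-22.63),degrees=True)))
```

```text
[ 0.48203804 -0.07140631  0.24334244] [-0.10620937  0.05040076  2.01601982 -0.53957263  0.63018922  2.51306239] -0.20154903011537156
(array([-22.2 , -21.04, -12.14]), array([  4.79, -33.78, -15.83]))
```

Call:
{"name": "step_arm", "arguments": {
  "increments": [
    {"delta_pos": [-4, -3.8, -2.2], "dr": [0.9, -6.8, -3.2], "fingers": 0.5},
    {"delta_pos": [-8, -7.6, -4.4], "dr": [1.9, -13.5, -6.4], "fingers": 0},
    {"delta_pos": [-12, -11.4, -6.6], "dr": [2.8, -20.3, -9.5], "fingers": 0},
    {"delta_pos": [-16, -15.2, -8.8], "dr": [3.8, -27, -12.7], "fingers": 0},
    {"delta_pos": [-20, -19, -11], "dr": [4.8, -33.8, -15.8], "fingers": 0}
  ]
}}

```text
time: 14.35
tool_pos: [0.4246, 0.2202, 0.2201]
tool_rot: [3.14, 0.008, -0.395]
contact_force: [0.8, -0.5, -0.4]
opening: 0.0441
grip_force: 0.0
```

Run:
```python
from h import *
viewer.read_camera("side")
print(pose()[0],delta((.4182,.2506,.06),R.from_euler("xyz",(180,0,-22.63),degrees=True)))
```

```text
[0.42438061 0.22478434 0.21938753] (array([-1.32, -2.11, 15.96]), array([-0.13,  0.84,  0.18]))
```

Call:
{"name": "step_arm", "arguments": {
  "increments": [
    {"delta_pos": [-1, -1.5, 3], "dr": [0, 0, 0], "fingers": 0},
    {"delta_pos": [-1.2, -2.3, 8], "dr": [0, 0, 0], "fingers": 0},
    {"delta_pos": [-1.2, -2.3, 13], "dr": [0, 0, 0], "fingers": 0},
    {"delta_pos": [-1.2, -2.3, 15], "dr": [0, 0, 0], "fingers": 0},
    {"delta_pos": [-1.2, -2.3, 15], "dr": [0, 0, 0], "fingers": 0}
  ]
}}

```text
time: 15.02
tool_pos: [0.4208, 0.2437, 0.0687]
tool_rot: [3.137, 0.008, -0.397]
contact_force: [0.3, -0.2, 0.5]
opening: 0.0463
grip_force: 0.0
```

Run:
```python
from h import *
viewer.read_camera("side")
print(pose()[0],delta((.4182,.2506,.0193),R.from_euler("xyz",(180,0,-22.63),degrees=True)))
```

```text
[0.42177393 0.24416844 0.07011508] (array([-0.55, -0.47,  5.08]), array([ 0.15,  0.31, -0.13]))
```

Call:
{"name": "step_arm", "arguments": {
  "increments": [
    {"delta_pos": [-0.5, -0.45, 1], "dr": [0, 0.3, 0], "fingers": 0},
    {"delta_pos": [-0.5, -0.45, 2.5], "dr": [0, 0.3, 0], "fingers": 0},
    {"delta_pos": [-0.5, -0.45, 4], "dr": [0, 0.3, 0], "fingers": 0},
    {"delta_pos": [-0.5, -0.45, 4.6], "dr": [0, 0.3, 0], "fingers": 0},
    {"delta_pos": [-0.5, -0.45, 4.6], "dr": [0, 0.3, 0], "fingers": 0}
  ]
}}

```text
time: 15.7
tool_pos: [0.4184, 0.2506, 0.0244]
tool_rot: [3.14, -0.0, -0.397]
contact_force: [0.1, -0.7, -0.1]
opening: 0.0461
grip_force: 0.0
```

Run:
```python
from h import *
viewer.read_camera("side")
print(pose()[0],delta((.4182,.2506,.0193),R.from_euler("xyz",(180,0,-22.63),degrees=True)))
```

```text
[0.41876984 0.25070675 0.02491084] (array([-0.05,  0.03,  0.56]), array([ 0.06, -0.05, -0.09]))
```

Call:
{"name": "step_arm", "arguments": {
  "increments": [
    {"delta_pos": [-0.05, 0, 0.3], "dr": [0, 0, 0], "fingers": 0},
    {"delta_pos": [-0.05, 0, 0.5], "dr": [0, 0, 0], "fingers": 0},
    {"delta_pos": [-0.05, 0, 0.5], "dr": [0, 0, 0], "fingers": 0.6},
    {"delta_pos": [-0.05, 0, 0.5], "dr": [0, 0, 0], "fingers": 1},
    {"delta_pos": [-0.05, 0, 0.5], "dr": [0, 0, 0], "fingers": 1}
  ],
  "newtons": 45
}}

```text
time: 16.38
tool_pos: [0.4183, 0.251, 0.0201]
tool_rot: [3.141, -0.001, -0.397]
contact_force: [-0.9, 0.5, 0.0]
opening: 0.0207
grip_force: 0.0
```

Call:
{"name": "step_arm", "arguments": {
  "increments": [
    {"delta_pos": [0, 0, 0], "dr": [0, 0, 0], "fingers": 1},
    {"delta_pos": [0, 0, 0], "dr": [0, 0, 0], "fingers": 1},
    {"delta_pos": [0, 0, -2], "dr": [0, 0, 0], "fingers": 1},
    {"delta_pos": [0, 0, -6], "dr": [0, 0, 0], "fingers": 1},
    {"delta_pos": [0, 0, -11], "dr": [0, 0, 0], "fingers": 1}
  ]
}}

```text
time: 17.0
tool_pos: [0.4173, 0.2507, 0.1302]
tool_rot: [3.139, 0.001, -0.397]
contact_force: [1.1, 0.2, -2.1]
opening: 0.0114
grip_force: 45.0
```

Run:
```python
from h import *
a=viewer.read_camera("top")
print(robot.observe()["opening"],pose()[0],delta((.4571,-.0517,.13),R.from_euler("xyz",(180,0,-22.63),degrees=True)))
# tin rim check: side image, fit ellipse of rim from earlier picture (arm clear)
im=cv2.imread("pics/tin_side.png");c=proj("side",(.457,-.052,.062));print(c)
x0,y0=int(c[0])-50,int(c[1])-50;g=cv2.resize(im[y0:y0+110,x0:x0+100],(545,600),interpolation=cv2.INTER_CUBIC)
for k in range(0,360,6):
    for col,C in(((0,0,255),(.457,-.0525)),):
        q=(proj("side",(C[0]+.054*np.cos(np.radians(k)),C[1]+.054*np.sin(np.radians(k)),.062))-[x0-.5,y0-.5])*5.45;cv2.circle(g,tuple(int(v) for v in q),1,col,-1)
cv2.imwrite("pics/rim.png",g)
```

```text
0.011390574802956917 [0.42068336 0.25222984 0.13697067] (array([15.09, 26.64,  0.67]), array([-0.29, -0.41, -0.07]))
[285.21293555 273.41053081]
```

View pics/rim.png

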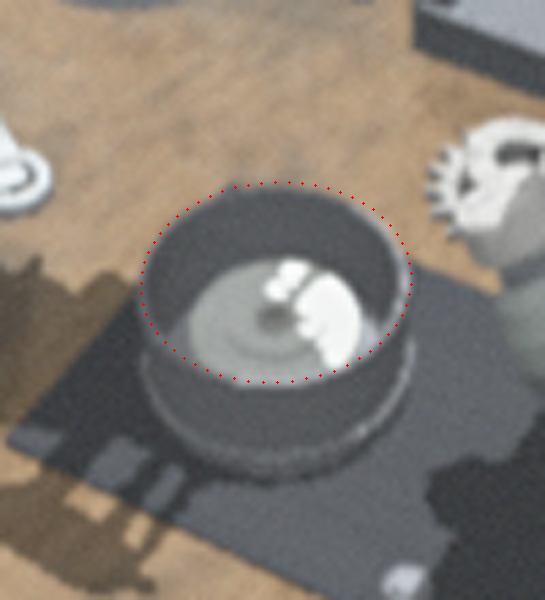

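The lid is held. The predicted rim overlays the real tin rim within about 1 mm, so the original grasp pose is the right target. Carry it back.

Call:
{"name": "step_arm", "arguments": {
  "increments": [
    {"delta_pos": [2, 3.5, -0.5], "dr": [0, 0, 0], "fingers": 1},
    {"delta_pos": [5, 8.8, -0.5], "dr": [0, 0, 0], "fingers": 1},
    {"delta_pos": [8, 14.2, -0.5], "dr": [0, 0, 0], "fingers": 1},
    {"delta_pos": [11, 19.5, -0.5], "dr": [0, 0, 0], "fingers": 1},
    {"delta_pos": [13.5, 24, -0.5], "dr": [0, 0, 0], "fingers": 1}
  ]
}}

```text
time: 17.68
tool_pos: [0.4499, -0.0246, 0.1352]
tool_rot: [3.141, -0.001, -0.397]
contact_force: [1.7, -0.2, -2.2]
opening: 0.0113
grip_force: 45.0
```

Call:
{"name": "step_arm", "arguments": {
  "increments": [
    {"delta_pos": [1, 2, 0], "dr": [0, 0, 0], "fingers": 1},
    {"delta_pos": [1.5, 2.6, 0], "dr": [0, 0, 0], "fingers": 1},
    {"delta_pos": [1.5, 2.6, 0], "dr": [0, 0, 0], "fingers": 1},
    {"delta_pos": [1.5, 2.6, 0], "dr": [0, 0, 0], "fingers": 1},
    {"delta_pos": [1.5, 2.6, 0], "dr": [0, 0, 0], "fingers": 1}
  ]
}}

```text
time: 18.3
tool_pos: [0.4538, -0.0513, 0.1354]
tool_rot: [3.141, -0.001, -0.395]
contact_force: [-0.1, -0.2, -2.3]
opening: 0.0116
grip_force: 45.0
```

Run:
```python
from h import *
viewer.read_camera("top")
print(pose()[0],delta((.4571,-.0518,.0713),R.from_euler("xyz",(180,0,-22.63),degrees=True)))
```

```text
[ 0.45375999 -0.05141362  0.13544261] (array([ 0.32, -0.1 ,  6.41]), array([ 0.05, -0.05, -0.01]))
```

Call:
{"name": "step_arm", "arguments": {
  "increments": [
    {"delta_pos": [0.3, -0.1, 1], "dr": [0, 0, 0], "fingers": 1},
    {"delta_pos": [0.3, -0.1, 2.5], "dr": [0, 0, 0], "fingers": 1},
    {"delta_pos": [0.3, -0.1, 4], "dr": [0, 0, 0], "fingers": 1},
    {"delta_pos": [0.3, -0.1, 4.5], "dr": [0, 0, 0], "fingers": 1},
    {"delta_pos": [0.3, -0.1, 4.5], "dr": [0, 0, 0], "fingers": 1}
  ]
}}

```text
time: 18.98
tool_pos: [0.4569, -0.0524, 0.0901]
tool_rot: [3.141, -0.0, -0.396]
contact_force: [-0.3, 0.6, -2.0]
opening: 0.011
grip_force: 45.0
```

Run:
```python
from h import *
viewer.read_camera("top");viewer.read_camera("top")
print(pose()[0],delta((.4571,-.0518,.0713),R.from_euler("xyz",(180,0,-22.63),degrees=True)))
```

```text
[ 0.45735153 -0.05254471  0.09074622] (array([-0.06, -0.06,  1.94]), array([ 0.05, -0.1 , -0.09]))
```

Within 1 mm. Lower onto the rim slowly.

Call:
{"name": "step_arm", "arguments": {
  "increments": [
    {"delta_pos": [0, -0.05, 0.5], "dr": [0, 0, 0], "fingers": 1},
    {"delta_pos": [0, -0.05, 0.9], "dr": [0, 0, 0], "fingers": 1},
    {"delta_pos": [0, -0.05, 1.3], "dr": [0, 0, 0], "fingers": 1},
    {"delta_pos": [0, -0.05, 1.6], "dr": [0, 0, 0], "fingers": 1},
    {"delta_pos": [0, -0.05, 1.75], "dr": [0, 0, 0], "fingers": 1}
  ]
}}

```text
time: 19.7
tool_pos: [0.4571, -0.052, 0.0727]
tool_rot: [3.141, -0.001, -0.397]
contact_force: [-1.1, 0.3, -1.3]
opening: 0.0112
grip_force: 45.0
```

Run:
```python
from h import *
viewer.read_camera("top")
o=robot.observe();print(o["contact_force"],o["torque"],pose()[0],delta((.4571,-.0518,.0713),R.from_euler("xyz",(180,0,-22.63),degrees=True)))
```

```text
[-0.82789095 -0.25306856 -2.00013889] [ 0.00688755  0.04611609 -0.02000352] [ 0.45707201 -0.05204814  0.07262333] (array([-0.01, -0.02,  0.13]), array([ 0.06, -0.03, -0.09]))
```

Call:
{"name": "step_arm", "arguments": {
  "increments": [
    {"delta_pos": [0, 0, 0.08], "dr": [0, 0, 0], "fingers": 1},
    {"delta_pos": [0, 0, 0.15], "dr": [0, 0, 0], "fingers": 1},
    {"delta_pos": [0, 0, 0.15], "dr": [0, 0, 0], "fingers": 1},
    {"delta_pos": [0, 0, 0.15], "dr": [0, 0, 0], "fingers": 1},
    {"delta_pos": [0, 0, 0.15], "dr": [0, 0, 0], "fingers": 1}
  ]
}}

```text
time: 20.38
tool_pos: [0.4573, -0.0521, 0.0721]
tool_rot: [3.141, -0.002, -0.396]
contact_force: [-1.8, 0.6, 6.0]
opening: 0.0116
grip_force: 45.0
```

Call:
{"name": "step_arm", "arguments": {
  "increments": [
    {"delta_pos": [0, 0, 0], "dr": [0, 0, 0], "fingers": 0.6},
    {"delta_pos": [0, 0, 0], "dr": [0, 0, 0], "fingers": 0},
    {"delta_pos": [0, 0, 0], "dr": [0, 0, 0], "fingers": 0},
    {"delta_pos": [0, 0, 0], "dr": [0, 0, 0], "fingers": 0},
    {"delta_pos": [0, 0, 0], "dr": [0, 0, 0], "fingers": 0}
  ]
}}

```text
time: 21.0
tool_pos: [0.4572, -0.0521, 0.0714]
tool_rot: [3.141, -0.001, -0.396]
contact_force: [-0.1, -0.4, 0.4]
opening: 0.0456
grip_force: 0.0
```

Call:
{"name": "step_arm", "arguments": {
  "increments": [
    {"delta_pos": [0, 0, -2], "dr": [0, 0, 0], "fingers": 0},
    {"delta_pos": [0, 0, -6], "dr": [0, 0, 0], "fingers": 0},
    {"delta_pos": [-3, 0, -12], "dr": [0, 0, 0], "fingers": 0},
    {"delta_pos": [-7, 0, -16], "dr": [0, 0, 0], "fingers": 0},
    {"delta_pos": [-10, 0, -20], "dr": [0, 0, 0], "fingers": 0}
  ]
}}

```text
time: 21.62
tool_pos: [0.3634, -0.0126, 0.2728]
tool_rot: [3.141, -0.002, -0.396]
contact_force: [0.8, -0.1, 0.9]
opening: 0.0458
grip_force: 0.0
```

Call:
{"name": "step_arm", "arguments": {
  "increments": [
    {"delta_pos": [-2, -5, 0], "dr": [0, 0, 0], "fingers": 0},
    {"delta_pos": [-2, -10, 0], "dr": [0, 0, 0], "fingers": 0},
    {"delta_pos": [-2, -15, 0], "dr": [0, 0, 0], "fingers": 0},
    {"delta_pos": [-2, -20, 0], "dr": [0, 0, 0], "fingers": 0},
    {"delta_pos": [-2, -20, 0], "dr": [0, 0, 0], "fingers": 0}
  ]
}}

```text
time: 22.25
tool_pos: [0.4241, 0.1814, 0.2706]
tool_rot: [3.141, -0.0, -0.393]
contact_force: [-0.6, -0.7, 0.1]
opening: 0.0459
grip_force: 0.0
```

Run:
```python
from h import *
a=viewer.read_camera("top");b=viewer.read_camera("side")
P,c=lidtop(a,proj("top",(.457,-.052,.064)),.064);print("lid",c)
o=robot.observe();print(o["time"],o["tool_pos"],np.linalg.norm(o["qvel"]))
im=np.hstack([a[180:330,240:440],b[190:340,210:410]]);cv2.imwrite("pics/e.png",cv2.resize(im,(800,300),interpolation=cv2.INTER_CUBIC)[...,::-1])
```

```text
lid ((0.457836776971817, -0.0515788197517395), 0.05940645933151245)
22.35 [0.42322606 0.17904859 0.2707136 ] 0.03790560428591416
```

View pics/e.png

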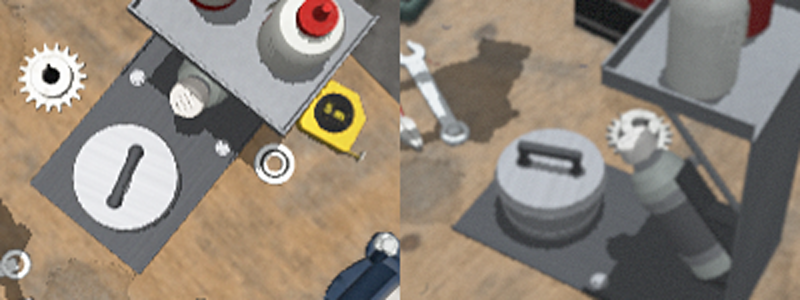

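The lid is back within 1 mm of its original place and sits level at (125,177) in the top crop. The bystanders haven't moved, and the arm is clear of everything.

```bash
python3 -c "
from cell import robot
print(robot.hand_in())"
```

```text
the job is handed in; nothing more can be done
None
```

I handed the job in at about 22 s of the 70 s: lid tipped, drained and laid flat on the bench, nozzle cap pressed fully down and released, and lid back level on the tin within 1 mm by the last camera check; the hand-in returned no verdict.

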